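# Seat the rosettes of a carved panel in order

### The job

Press three of the four painted wooden rosettes on the carved panel gently down until each sits fully home on the panel, one after another: the yellow one first, then the red one, then the blue one. Leave the white rosette standing proud as it is, pull no rosette up, and do not disturb the mallet, the gouge or the glue bottle.

Things in the scene. Friction and masses are not known exactly. Their poses are not given: they have to be found in the camera images.
- panel: carved brown wooden panel fixed on the bench: 160 x 220 mm field (x, y), four 90 mm round lobes centred at (+-50, +-90) mm, 28 mm thick, low leaf relief (under 5 mm), four bench dogs 22 mm high at its long edges. Origin: centre of its underside; z up. A rosette stands in the centre of each lobe; which colour is where varies, and so do the panel's place and yaw.
- yellow_top (a point): centre of the flat round top of the yellow rosette: a painted wooden disc, 48 mm across and 10 mm thick (with low petals), on a 16 mm shank in the panel. This point is 38 mm above the bench when the rosette is home, up to 50 mm while it stands proud; z axis up.
- yellow (a joint): yellow rosette: how far it is pressed in (m). 0 to 0.003 at the start (standing 12 to 9 mm off the panel's face), 0.012 when fully home, its rim on the panel; negative if pulled up. It slides straight down, takes about 5 N all the way, stays where it is left (no spring back) and meets a hard stop when home; over 30 N cracks it.
- red_top (a point): centre of the flat round top of the red rosette: a painted wooden disc, 48 mm across and 10 mm thick (with low petals), on a 16 mm shank in the panel. This point is 38 mm above the bench when the rosette is home, up to 50 mm while it stands proud; z axis up.
- red (a joint): red rosette: how far it is pressed in (m). 0 to 0.003 at the start (standing 12 to 9 mm off the panel's face), 0.012 when fully home, its rim on the panel; negative if pulled up. It slides straight down, takes about 5 N all the way, stays where it is left (no spring back) and meets a hard stop when home; over 30 N cracks it.
- blue_top (a point): centre of the flat round top of the blue rosette: a painted wooden disc, 48 mm across and 10 mm thick (with low petals), on a 16 mm shank in the panel. This point is 38 mm above the bench when the rosette is home, up to 50 mm while it stands proud; z axis up.
- blue (a joint): blue rosette: how far it is pressed in (m). 0 to 0.003 at the start (standing 12 to 9 mm off the panel's face), 0.012 when fully home, its rim on the panel; negative if pulled up. It slides straight down, takes about 5 N all the way, stays where it is left (no spring back) and meets a hard stop when home; over 30 N cracks it.
- white_top (a point): centre of the flat round top of the white rosette: a painted wooden disc, 48 mm across and 10 mm thick (with low petals), on a 16 mm shank in the panel. This point is 38 mm above the bench when the rosette is home, up to 50 mm while it stands proud; z axis up.
- white (a joint): white rosette: how far it is pressed in (m). 0 to 0.003 at the start (standing 12 to 9 mm off the panel's face), 0.012 when fully home, its rim on the panel; negative if pulled up. It slides straight down, takes about 5 N all the way, stays where it is left (no spring back) and meets a hard stop when home; over 30 N cracks it.
- mallet: beech joiner's mallet lying beside the panel, bystander: 290 mm long along its x, head 70 x 110 x 60 mm centred 100 mm along +x from the origin, dark handle towards -x up to 45 mm high. Origin on the bench, x along its length.
- gouge: carving gouge lying beside the panel, bystander: 280 mm long along its x, yellow handle (26 mm thick) towards -x, steel blade towards +x. Origin on the bench, between handle and blade.
- glue: white glue bottle with orange cap standing on the robot's side of the panel, bystander: 52 mm diameter, 90 mm tall. Origin: centre of its underside.

How it is judged:
On the way, in this order (a step that is already met when the one before it is completed fails the run):
1. the yellow rosette is pressed home (within 2 mm) (value of joint yellow above 0.01 m), for 0.1 s.
2. the red rosette is pressed home (within 2 mm) (value of joint red above 0.01 m), for 0.1 s.
3. the blue rosette is pressed home (within 2 mm) (value of joint blue above 0.01 m), for 0.1 s.
At the end, for the whole second after the job is handed in: The yellow, red and blue rosettes are each within 2 mm of fully home, the white one is still standing at least 6 mm proud, and mallet, gouge and glue bottle lie within 20 mm of where they were (value of joint each of yellow, red, blue above 0.01 m and value of joint white below 0.006 m and distance of each of mallet, gouge, glue from where it was at the start of the episode below 0.02 m); the robot touches nothing.
It fails at once if the red rosette is pushed in (past 6 mm) before the yellow one is home, or the blue one before the red one ((value of joint red above 0.006 m and not (value of joint yellow above 0.01 m)) or (value of joint blue above 0.006 m and not (value of joint red above 0.01 m))).
It fails at once if the white rosette is pushed in (past 6 mm) (value of joint white above 0.006 m).
It fails at once if a rosette is pulled up out of its hole by more than 4 mm (value of joint any of yellow, red, blue, white below -0.004 m).
It fails at once if a rosette or the panel is pressed hard (over 30 N) (contact force between any of the arm, the fingers and yellow above 30 N or contact force between any of the arm, the fingers and red above 30 N or contact force between any of the arm, the fingers and blue above 30 N or contact force between any of the arm, the fingers and white above 30 N or contact force between any of the arm, the fingers and panel above 30 N).
It fails at once if the mallet, gouge or glue bottle is moved more than 20 mm (distance of any of mallet, gouge, glue from where it was at the start of the episode above 0.02 m).
It also fails if it takes over 48 s, if anything falls off the work surface, if the arm or the gripper's body presses on something with over 40 N, if the wrist force passes 120 N, or if a joint passes its speed limit or range.

### The arm

A 6-joint arm with a two-finger parallel gripper is mounted at the origin on the work surface. World frame = base frame: x ahead of the robot, y to its left, z up, the work surface at z = 0. Lengths are in m, angles in rad, forces in N, time in s.
With the tool pointing down it reaches from about 0.35 to 0.975 m from the base axis. Payload 4.9 kg.
Tool frame: the origin (TCP) lies midway between the tips of the shut fingers; the grasp point (between the pads) lies 19 mm behind it; z points along the fingers, y is the line along which they close (so a half turn about z gives the same grasp; the last joint's range is limited). The gripper opens to 85 mm and grips with 20 to 120 N. Pads are 22 mm wide; open, the fingers measure 114 mm over their backs; the gripper's body (76 mm by 85 mm) begins 54 mm behind the grasp point. The pads swing forward as they close: fully open they stand 13 mm farther back than shut.
Start: joints at [-1.433, 0.053, 1.613, -0, 1.476, -0.119], TCP at [0.159, -0.604, 0.231] pointing down, gripper open.
Joint ranges: [-3.01, 3.01], [-1.01, 2.22], [0.06, 2.58], [-1.02, 4.17], [0.09, 2.62], [-3.14, 3.14]. Speed limits (rad/s): [2.57, 2.57, 3.14, 3.14, 3.14, 3.14].

### API

Orientations are given as a unit quaternion [w, x, y, z].
In Python, from plant import * gives the robot as it stands.
- The arm moves only by the tool jog_arm, never from a script. Its argument "targets" is a list of rows, each a list of 3 entries, a list of its own where there are three numbers: the shift along the tool's x, y, z in units of 25 mm (1.0 is 25 mm), then the turn, a rotation vector about the tool's x, y, z in units of 8 degrees (1.0 is 8 degrees), then the opening in per cent of the stroke, from 0 (shut) to 100 (fully open). A call has 1 to 8 rows; each row is the pose to reach, as a shift and turn from the pose commanded when the call began, along the tool's axes at that moment; what a row does not reach only later rows make up. A row lasts 1/8 s, in which the tool goes at most 62.5 mm and 10.7 degrees, less where a joint would pass 70% of its speed; a pose out of reach is approached as far as the arm can. A call with a gripper value outside its range is refused whole. The fingers move at their own pace and stop on an object; the grip force is fixed at half the most. Time passes only in rows, so rows that repeat a pose let the fingers close. It gives the time, the measured TCP pose, the force, the opening and the grip force at its end, in the units of the state.
- state(): the state, without advancing time (a new reading comes with each control period).
- grab_frame(name): name is "scene" or "top" or "wrist"; returns (picture, depth): 384x512x3 uint8, red, green, blue; 384x512 float32, m along the optical axis (not along the pixel's ray), 0 where there is no reading.
- camera_params(name): a dict with "fovy" (degrees; the focal length in pixels is half the picture's height over the tangent of half this angle, whatever the lens; pixels are square), "cx", "cy" (the principal point, pixels), "rvec" (rotation vector, rad) and "tvec" (3), from world to camera coordinates, as OpenCV has them; the wrist camera has in their place "hand_eye" (4x4, takes a point from camera to tool coordinates, whose origin is the TCP and whose axes are the flange's). Camera axes: x right, y down, z forward; pixel columns grow to the right and rows downward; lengths in m; the calibration is good to about 2 mm. A picture is of the moment at which its call begins: read the wrist's pose just before it. camera_params takes no time and is no camera call.
- job_done(): hands the job in; it is judged then, once.
The state is a dict: "time": time; "joint_pos": joint angles; "joint_vel": joint speeds; "joint_efforts": joint torques, N m; "tool_pos": TCP position; "tool_rot": TCP orientation; "contact_force": force on the tool from outside, world axes, zero at the start; "ft_torque": the same for the moment, N m; "gripper_width": opening from 0.0 (shut) to 1.0 (fully open); "grasp_force": force on a finger pad.
Only numpy, scipy, OpenCV 4.12 (cv2) and the standard library are available. Lean on these libraries where they do the work, as an engineer would, in place of code of your own. Each camera call takes 0.05 s, during which the arm holds its last target. There are 200 camera calls.

## Working session

There is one attempt and no reset: what is moved stays moved. The work goes in short steps, Python scripts to look and compute and a tool call to move; the robot and the scene stay as the last step left them, time stands still between calls to the robot, and variables do not carry over. Pictures are saved under pics/ and viewed, at most 10 in all, crops included, and the job is handed in when it is done.

Besides the shell and the picture viewer there is one more tool, called after "Call:" as name([rows], argument=value, ...), one row to a line, values as JSON. jog_arm: Moves the arm, as the interface text tells. Its arguments: {"type":"object","properties":{"targets":{"type":"array"}},"required":["targets"]}

```bash
mkdir -p pics; cat > h.py <<'E'
from plant import *
import numpy as np, cv2
from scipy.spatial.transform import Rotation as R
def cam(n):
    p=camera_params(n); f=192/np.tan(np.radians(p["fovy"])/2)
    return np.array([[f,0,p["cx"]],[0,f,p["cy"]],[0,0,1]]),p
def world(n,uv,depth=None,zp=None,T=None):
    K,p=cam(n)
    uv=np.atleast_2d(np.array(uv,float)); r=np.c_[(uv[:,0]-K[0,2])/K[0,0],(uv[:,1]-K[1,2])/K[1,1],np.ones(len(uv))]
    if T is None:
        Rm=cv2.Rodrigues(np.array(p["rvec"],float))[0]; t=np.array(p["tvec"]); d=r@Rm; o=-Rm.T@t
    else:
        M=T@np.array(p["hand_eye"]); d=r@M[:3,:3].T; o=M[:3,3]
    if zp is None: return o+d*np.asarray(depth)[:,None]
    return o+d*((zp-o[2])/d[:,2])[:,None]
E
python3 - <<'E'
from h import *
im,d=grab_frame("top"); np.savez("top.npz",im=im,d=d)
cv2.imwrite("pics/top.png",im[:,:,::-1]); print(camera_params("top"),state())
E
```

```text
{'fovy': 55.58330216187421, 'cx': 259.6567951815459, 'cy': 197.01954492228128, 'rvec': array([ 2.09980326, -2.11069268,  0.24425937]), 'tvec': array([0.04340702, 0.52420582, 0.72293641])} {'time': 0.05, 'joint_pos': array([-1.43300113e+00,  5.33660060e-02,  1.61430150e+00, -6.56888236e-06,
        1.47599355e+00, -1.18989947e-01]), 'joint_vel': array([ 0.0012618 ,  0.00189247, -0.00096225, -0.00101065,  0.00149821,
       -0.00125865]), 'joint_efforts': array([ 1.08663146e-03, -3.95179009e+01, -3.71656644e+01, -3.74159072e-05,
        4.15253540e-03, -7.24311150e-06]), 'tool_pos': array([ 0.15865103, -0.60388266,  0.23005286]), 'tool_rot': array([-1.03412909e-03,  9.91768420e-01,  1.28040354e-01, -1.29933276e-05]), 'contact_force': array([ 0.83143846, -0.23272312,  0.08688536]), 'ft_torque': array([ 0.03264151, -0.06022644,  0.01153471]), 'grasp_force': 0.0, 'gripper_width': 0.9985627747117197}
```

View pics/top.png

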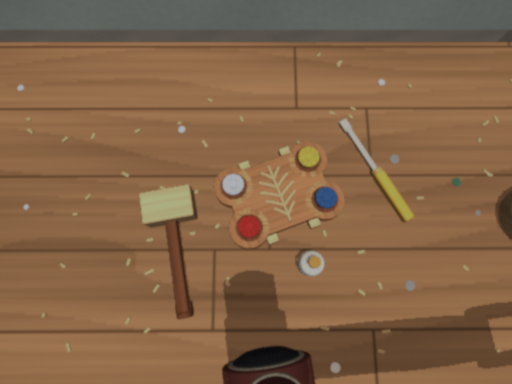

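The top view shows the panel's rosettes: yellow (309,157), blue (326,198), red (249,227) and white (233,184). The glue is at (312,263), the mallet on the left and the gouge on the right.

```bash
python3 - <<'E'
from h import *
z=np.load("top.npz"); im,d=z["im"],z["d"]
hsv=cv2.cvtColor(im,cv2.COLOR_RGB2HSV).astype(int)
for n,(u,v) in dict(yellow=(309,157),red=(249,227),blue=(326,198),white=(233,184)).items():
    m=np.zeros(im.shape[:2],bool); yy,xx=np.mgrid[:384,:512]; near=(xx-u)**2+(yy-v)**2<15**2
    H,S,V=hsv[...,0],hsv[...,1],hsv[...,2]
    c={'yellow':(H>22)&(H<35)&(S>150),'red':((H<4)|(H>175))&(S>200),'blue':(H>100)&(H<130)&(S>120),'white':(S<70)&(V>90)}[n]&near
    _,lab,st,ce=cv2.connectedComponentsWithStats(c.astype(np.uint8)); k=1+st[1:,4].argmax()
    m=lab==k; p,rad=cv2.minEnclosingCircle(np.argwhere(m)[:,::-1].astype(np.float32))
    dz=np.median(d[m]); 
    print(n,st[k,4],ce[k].round(1),np.round(p,1),round(rad,1),world("top",[ce[k]],zp=.048).round(4),world("top",[ce[k]],depth=[dz]).round(4))
for n,p,h in (("glue",(314,262),.09),("malletL",(142,222),.06),("malletR",(193,207),.06),("gouge tip",(344,122),.01),("gouge end",(408,217),.02)): print(n,world("top",[p],zp=h).round(3))
s=state();q=s["tool_rot"];M=R.from_quat(q[[1,2,3,0]]).as_matrix();print(M.round(3))
print(camera_params("wrist"))
E
```

```text
yellow 146 [306.5 157.2] [308. 157.] 10.4 [[ 0.6178 -0.0646  0.048 ]] [[ 0.6174 -0.0644  0.0493]]Traceback (most recent call last):
  File "<stdin>", line 8, in <module>
ValueError: attempt to get argmax of an empty sequence
```

```bash
python3 - <<'E'
from h import *
z=np.load("top.npz"); im,d=z["im"],z["d"]
hsv=cv2.cvtColor(im,cv2.COLOR_RGB2HSV).astype(int)
for n,(u,v) in dict(yellow=(309,157),red=(249,227),blue=(326,198),white=(233,184)).items():
    yy,xx=np.mgrid[:384,:512]; near=(xx-u)**2+(yy-v)**2<16**2
    print(n,hsv[v-2,u-2],hsv[v,u+17], end=' ')
    ref=im[v-3:v+4,u-3:u+4].reshape(-1,3).mean(0)
    bg=im[near&((xx-u)**2+(yy-v)**2>14.5**2)].mean(0)
    c=near&(np.linalg.norm(im-ref,axis=2)<np.linalg.norm(im-bg,axis=2))
    _,lab,st,ce=cv2.connectedComponentsWithStats(c.astype(np.uint8)); k=1+st[1:,4].argmax()
    m=lab==k; p,rad=cv2.minEnclosingCircle(np.argwhere(m)[:,::-1].astype(np.float32))
    dz=np.median(d[m]) 
    print(st[k,4],ce[k].round(1),np.round(p,1),round(rad,1),world("top",[p],zp=.048).round(4),world("top",[p],depth=[dz]).round(4))
for n,p,h in (("glue",(314,262),.09),("malletL",(142,222),.06),("malletR",(193,207),.06),("gouge tip",(344,122),.01),("gouge end",(408,217),.02)): print(n,world("top",[p],zp=h).round(3))
s=state();q=s["tool_rot"];M=R.from_quat(q[[1,2,3,0]]).as_matrix();print(M.round(3))
print(camera_params("wrist"))
E
```

```text
yellow [ 26 149 171] [ 13 136 150] 307 [308.6 155.9] [308.5 155.9] 10.0 [[ 0.6207 -0.0692  0.048 ]] [[ 0.6204 -0.0691  0.0489]]
red [  1 187 161] [ 18 116 169] 552 [248.7 227.3] [248.8 227.4] 13.4 [[0.4605 0.0642 0.048 ]] [[0.4608 0.0643 0.0459]]
blue [107 155 125] [ 13 135 159] 414 [325.1 197.6] [324.9 197.7] 11.9 [[ 0.5248 -0.1016  0.048 ]] [[ 0.5247 -0.1015  0.0484]]
white [111  10 179] [ 17 120 168] 345 [232.8 183.7] [232.8 183.6] 10.5 [[0.5574 0.0994 0.048 ]] [[0.5571 0.0993 0.0492]]
glue [[ 0.385 -0.066  0.09 ]]
malletL [[0.471 0.289 0.06 ]]
malletR [[0.503 0.183 0.06 ]]
gouge tip [[ 0.719 -0.163  0.01 ]]
gouge end [[ 0.486 -0.291  0.02 ]]
[[ 0.967  0.254 -0.   ]
 [ 0.254 -0.967  0.002]
 [ 0.    -0.002 -1.   ]]
{'fovy': 70.80694844598464, 'cx': 259.7282383856339, 'cy': 197.996659857075, 'hand_eye': array([[-1.71735269e-03, -9.55505544e-01, -2.94968145e-01,
         7.60973046e-02],
       [ 9.99998522e-01, -1.66467747e-03, -4.29678969e-04,
        -7.59466605e-04],
       [-8.04661884e-05, -2.94968447e-01,  9.55506990e-01,
        -1.42321210e-01],
       [ 0.00000000e+00,  0.00000000e+00,  0.00000000e+00,
         1.00000000e+00]])}
```

Call:
jog_arm([
  [[2.4,-1.6,0.2],[0,0,0],0],
  [[4.8,-3.2,0.6],[0,0,0],0],
  [[7.2,-4.8,1],[0,0,0],0],
  [[9.6,-6.4,1.4],[0,0,0],0],
  [[12,-8,1.8],[0,0,0],0],
  [[14.4,-9.6,2.2],[0,0,0],0],
  [[14.4,-9.6,2.2],[0,0,0],0],
  [[14.4,-9.6,2.2],[0,0,0],0],
])

```text
time: 1.05
tool_pos: [0.4472, -0.2772, 0.1746]
tool_rot: [-0.001, 0.991, 0.131, -0.001]
contact_force: [-0.6, 0.1, 0.1]
gripper_width: -0.0
grasp_force: 0.0
```

Call:
jog_arm([
  [[1.8,-1.3,0],[0,0,0],0],
  [[3.6,-2.6,0],[0,0,0],0],
  [[5.4,-3.9,0.5],[0,0,0],0],
  [[7.2,-5.2,1.2],[0,0,0],0],
  [[8.8,-6.3,2],[0,0,0],0],
  [[8.8,-6.3,2.6],[0,0,0],0],
  [[8.8,-6.3,2.6],[0,0,0],0],
  [[8.8,-6.3,2.6],[0,0,0],0],
])

```text
time: 2.05
tool_pos: [0.6185, -0.0742, 0.1119]
tool_rot: [0.0, 0.992, 0.127, 0.0]
contact_force: [-0.4, -0.3, -0.2]
gripper_width: 0.004
grasp_force: 0.0
```

```bash
python3 - <<'E'
from h import *
s=state();q=s["tool_rot"];T=np.eye(4);T[:3,:3]=R.from_quat(q[[1,2,3,0]]).as_matrix();T[:3,3]=s["tool_pos"]
im,d=grab_frame("wrist"); np.savez("w.npz",im=im,d=d,T=T)
cv2.imwrite("pics/w1.png",im[:,:,::-1]); print(T.round(4))
E
```

```text
[[ 9.677e-01  2.522e-01  5.000e-04  6.185e-01]
 [ 2.522e-01 -9.677e-01 -4.000e-04 -7.420e-02]
 [ 3.000e-04  5.000e-04 -1.000e+00  1.119e-01]
 [ 0.000e+00  0.000e+00  0.000e+00  1.000e+00]]
```

View pics/w1.png

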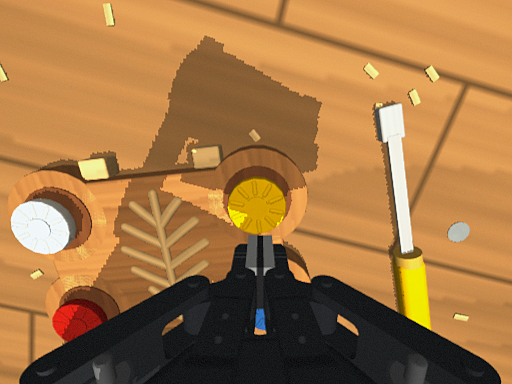

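The wrist view shows the yellow top at about (257,206), white at (42,226) and red at (79,320), with the shut fingers at (260,240).

```bash
python3 - <<'E'
from h import *
z=np.load("w.npz"); im,d,T=z["im"],z["d"],z["T"]
hsv=cv2.cvtColor(im,cv2.COLOR_RGB2HSV).astype(int);H,S,V=hsv[...,0],hsv[...,1],hsv[...,2]
yy,xx=np.mgrid[:384,:512]
for n,(u,v),c in (("yellow",(257,206),(H>21)&(H<36)&(S>180)),("white",(42,226),(S<60)&(V>120))):
    m=c&((xx-u)**2+(yy-v)**2<38**2)&(d>0)
    P=world("wrist",np.argwhere(m)[:,::-1],depth=d[m],T=T)
    zt=np.percentile(P[:,2],60); top=P[abs(P[:,2]-zt)<.003]
    p,r=cv2.minEnclosingCircle(top[:,:2].astype(np.float32)*1000)
    print(n,m.sum(),zt.round(4),np.percentile(P[:,2],[5,50,95]).round(4),top.mean(0).round(4),np.round(p,1),round(r,1))
E
```

```text
yellow 2550 0.0491 [0.0475 0.0489 0.0501] [ 0.6242 -0.069   0.0489] [623.2 -69.1] 23.8
white 2421 0.0491 [0.0475 0.0489 0.0502] [0.5614 0.0984 0.0489] [559.9  99. ] 24.3
```

Call:
jog_arm([
  [[0.2,-0.15,0.6],[0,0,0],0],
  [[0.2,-0.15,1.3],[0,0,0],0],
  [[0.2,-0.15,2.0],[0,0,0],0],
  [[0.2,-0.15,2.3],[0,0,0],0],
  [[0.2,-0.15,2.5],[0,0,0],0],
  [[0.2,-0.15,2.6],[0,0,0],0],
  [[0.2,-0.15,2.7],[0,0,0],0],
  [[0.2,-0.15,2.7],[0,0,0],0],
])

```text
time: 3.1
tool_pos: [0.6231, -0.0679, 0.0444]
tool_rot: [0.0, 0.992, 0.128, 0.001]
contact_force: [-2.4, 0.5, 3.0]
gripper_width: 0.001
grasp_force: 1.5
```

Contact is made and the rosette is moving; now on to home in small steps.

Call:
jog_arm([
  [[0,0,0.05],[0,0,0],0],
  [[0,0,0.1],[0,0,0],0],
  [[0,0,0.15],[0,0,0],0],
  [[0,0,0.18],[0,0,0],0],
  [[0,0,0.2],[0,0,0],0],
  [[0,0,0.2],[0,0,0],0],
])

```text
time: 3.85
tool_pos: [0.6231, -0.0679, 0.039]
tool_rot: [0.0, 0.992, 0.128, 0.001]
contact_force: [0.1, 1.3, 4.2]
gripper_width: -0.001
grasp_force: 2.0
```

Call:
jog_arm([
  [[0,0,0.02],[0,0,0],0],
  [[0,0,0.03],[0,0,0],0],
  [[0,0,0.03],[0,0,0],0],
])

```text
time: 4.22
tool_pos: [0.6231, -0.0679, 0.0383]
tool_rot: [0.0, 0.992, 0.128, 0.001]
contact_force: [1.7, 0.8, 4.2]
gripper_width: -0.002
grasp_force: 2.2
```

Call:
jog_arm([
  [[0,0,0.02],[0,0,0],0],
  [[0,0,0.02],[0,0,0],0],
])

```text
time: 4.47
tool_pos: [0.6231, -0.0679, 0.038]
tool_rot: [0.0, 0.992, 0.128, 0.0]
contact_force: [0.5, 1.0, 6.0]
gripper_width: 0.001
grasp_force: 2.9
```

Call:
jog_arm([
  [[0,0,-0.8],[0,0,0],0],
  [[0,0,-2.4],[0,0,0],0],
  [[-1,-1.4,-2.6],[0,0,0],0],
  [[-2.2,-3,-2.6],[0,0,0],0],
  [[-3.4,-4.7,-2.6],[0,0,0],0],
  [[-4.6,-6.4,-2.6],[0,0,0],0],
  [[-4.85,-6.75,-2.6],[0,0,0],0],
  [[-4.85,-6.75,-2.6],[0,0,0],0],
])

```text
time: 5.48
tool_pos: [0.4624, 0.0646, 0.1029]
tool_rot: [0.0, 0.992, 0.129, 0.0]
contact_force: [0.4, -0.2, 0.4]
gripper_width: -0.002
grasp_force: 0.0
```

```bash
cat > m.py <<'E'
from h import *
s=state();q=s["tool_rot"];T=np.eye(4);T[:3,:3]=R.from_quat(q[[1,2,3,0]]).as_matrix();T[:3,3]=s["tool_pos"]
im,d=grab_frame("wrist"); cv2.imwrite("pics/w%.2f.png"%s["time"],im[:,:,::-1])
hsv=cv2.cvtColor(im,cv2.COLOR_RGB2HSV).astype(int);H,S,V=hsv[...,0],hsv[...,1],hsv[...,2]
for n,c in (("yellow",(H>21)&(H<36)&(S>180)),("white",(S<60)&(V>120)),("red",((H<4)|(H>175))&(S>180)),("blue",(H>100)&(H<125)&(S>150))):
    _,lab,st,ce=cv2.connectedComponentsWithStats((c&(d>0)).astype(np.uint8))
    if len(st)<2: continue
    k=1+st[1:,4].argmax(); m=lab==k
    if m.sum()<200: continue
    P=world("wrist",np.argwhere(m)[:,::-1],depth=d[m],T=T)
    zt=np.percentile(P[:,2],60); top=P[abs(P[:,2]-zt)<.003]
    p,r=cv2.minEnclosingCircle(top[:,:2].astype(np.float32)*1000)
    print(n,m.sum(),ce[k].round(),np.median(P[:,2]).round(4),np.round(p,1),round(r,1),"tool units",(T[:3,:3].T@(np.r_[np.array(p)/1000,zt]-T[:3,3])/.025).round(2))
E
python3 m.py
```

```text
yellow 2636 [492.  50.] 0.0377 [621.5 -68.1] 23.4 tool units [4.8  6.76 2.6 ]
white 4274 [248.  72.] 0.0491 [559.7  98.8] 23.8 tool units [ 4.11 -0.33  2.14]
red 2612 [263. 209.] 0.0477 [466.5  64.2] 23.9 tool units [0.15 0.06 2.2 ]
blue 2533 [489. 189.] 0.0487 [ 528.3 -103.7] 24.3 tool units [0.83 7.18 2.16]
```

Yellow's top is at 0.0377, so it is home. Next is red.

Call:
jog_arm([
  [[0.1,0.05,0.7],[0,0,0],0],
  [[0.1,0.05,1.5],[0,0,0],0],
  [[0.1,0.05,2.0],[0,0,0],0],
  [[0.1,0.05,2.15],[0,0,0],0],
  [[0.1,0.05,2.25],[0,0,0],0],
  [[0.1,0.05,2.35],[0,0,0],0],
  [[0.1,0.05,2.43],[0,0,0],0],
  [[0.1,0.05,2.48],[0,0,0],0],
])

```text
time: 6.52
tool_pos: [0.4656, 0.0639, 0.041]
tool_rot: [0.0, 0.992, 0.128, 0.0]
contact_force: [-3.4, -1.2, 4.7]
gripper_width: -0.001
grasp_force: 2.4
```

Call:
jog_arm([
  [[0,0,0.03],[0,0,0],0],
  [[0,0,0.06],[0,0,0],0],
  [[0,0,0.08],[0,0,0],0],
  [[0,0,0.08],[0,0,0],0],
])

```text
time: 7.02
tool_pos: [0.4656, 0.0639, 0.0387]
tool_rot: [0.0, 0.992, 0.128, 0.0]
contact_force: [-1.6, -3.0, 4.3]
gripper_width: 0.0
grasp_force: 2.1
```

Call:
jog_arm([
  [[0,0,0.02],[0,0,0],0],
  [[0,0,0.03],[0,0,0],0],
  [[0,0,0.03],[0,0,0],0],
])

```text
time: 7.4
tool_pos: [0.4656, 0.0639, 0.038]
tool_rot: [0.0, 0.992, 0.128, 0.0]
contact_force: [-2.1, -3.4, 5.0]
gripper_width: -0.0
grasp_force: 2.5
```

Call:
jog_arm([
  [[0,0,-0.8],[0,0,0],0],
  [[0,0,-2.4],[0,0,0],0],
  [[0.1,1.5,-2.6],[0,0,0],0],
  [[0.3,3.2,-2.6],[0,0,0],0],
  [[0.5,5,-2.6],[0,0,0],0],
  [[0.7,6.6,-2.6],[0,0,0],0],
  [[0.7,7.1,-2.6],[0,0,0],0],
  [[0.7,7.1,-2.6],[0,0,0],0],
])

```text
time: 8.4
tool_pos: [0.527, -0.1029, 0.1021]
tool_rot: [-0.001, 0.992, 0.128, -0.0]
contact_force: [0.2, 0.1, -0.5]
gripper_width: 0.0
grasp_force: 0.0
```

```bash
python3 m.py
```

```text
yellow 4314 [432. 231.] 0.0227 [ 544.1 -264. ] 67.6 tool units [-0.97  6.42  3.15]
white 2556 [419.  74.] 0.0141 [ 653.1 -195.7] 60.9 tool units [3.94 4.87 3.5 ]
red 2544 [ 52. 229.] 0.0376 [467.   64.3] 24.5 tool units [-0.63 -7.07  2.58]
blue 2561 [264. 212.] 0.0488 [ 529.6 -104.4] 23.8 tool units [0.09 0.09 2.12]
```

Red's top is at 0.0376, so it is home. (The yellow and white readings here are the gouge.) Next is blue.

Call:
jog_arm([
  [[0.1,0.05,0.7],[0,0,0],0],
  [[0.1,0.05,1.5],[0,0,0],0],
  [[0.1,0.05,1.95],[0,0,0],0],
  [[0.1,0.05,2.1],[0,0,0],0],
  [[0.1,0.05,2.2],[0,0,0],0],
  [[0.1,0.05,2.3],[0,0,0],0],
  [[0.1,0.05,2.4],[0,0,0],0],
  [[0.1,0.05,2.45],[0,0,0],0],
])

```text
time: 9.45
tool_pos: [0.5303, -0.1037, 0.0423]
tool_rot: [0.0, 0.992, 0.128, 0.0]
contact_force: [-3.6, 2.8, 5.3]
gripper_width: 0.002
grasp_force: 2.4
```

Call:
jog_arm([
  [[0,0,0.03],[0,0,0],0],
  [[0,0,0.06],[0,0,0],0],
  [[0,0,0.08],[0,0,0],0],
  [[0,0,0.08],[0,0,0],0],
])

```text
time: 9.95
tool_pos: [0.5303, -0.1038, 0.0397]
tool_rot: [0.0, 0.992, 0.128, 0.0]
contact_force: [-1.6, 2.6, 4.0]
gripper_width: 0.0
grasp_force: 2.2
```

Call:
jog_arm([
  [[0,0,0.03],[0,0,0],0],
  [[0,0,0.05],[0,0,0],0],
  [[0,0,0.065],[0,0,0],0],
  [[0,0,0.065],[0,0,0],0],
])

```text
time: 10.45
tool_pos: [0.5303, -0.1038, 0.038]
tool_rot: [0.0, 0.992, 0.128, 0.0]
contact_force: [-0.1, 2.9, 4.8]
gripper_width: -0.001
grasp_force: 2.2
```

Call:
jog_arm([
  [[0,0,-0.8],[0,0,0],0],
  [[0,0,-2.4],[0,0,0],0],
  [[-1,-1,-3.2],[0,0,0],0],
  [[-1.5,-3,-4],[0,0,0],0],
  [[-2.5,-4,-5],[0,0,0],0],
  [[-2.5,-4,-5],[0,0,0],0],
  [[-2.5,-4,-5],[0,0,0],0],
])

```text
time: 11.32
tool_pos: [0.4441, -0.0234, 0.1622]
tool_rot: [0.0, 0.992, 0.128, -0.0]
contact_force: [-0.0, 0.2, -0.4]
gripper_width: 0.0
grasp_force: 0.0
```

```bash
python3 m.py; ls pics
```

```text
yellow 3385 [496. 157.] 0.0221 [ 535.8 -258.5] 62.8 tool units [ 1.16 10.02  5.58]
white 2855 [154.  30.] 0.0491 [559.8  98.9] 23.8 tool units [ 5.72 -3.56  4.51]
red 1815 [181. 149.] 0.0377 [466.3  64.1] 23.8 tool units [ 1.75 -3.16  4.97]
blue 1938 [363. 130.] 0.0378 [ 529.  -103.8] 23.7 tool units [2.47 3.97 4.97]
top.png
w1.png
w11.32.png
w5.47.png
w8.40.png
```

Red and blue read home, white is still proud at 0.0491, and yellow read home earlier. Nothing is touching the robot, so I'm handing in.

```bash
python3 -c "
from plant import *
print(job_done())"
```

```text
the job is handed in; nothing more can be done
None
```

The yellow, red and blue rosettes were pressed home in that order (tops measured at about 38 mm), white was left standing proud at 49 mm, and the job is handed in with no verdict returned; I did not re-measure the mallet, gouge or glue bottle afterwards.

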